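Load a board carrier under the leaf springs of a test nest

ROBOT

A 6-joint arm with a two-finger parallel gripper is mounted at the origin on the work surface. World frame = base frame: x ahead of the robot, y to its left, z up, the work surface at z = 0. Lengths are in m, angles in degrees, forces in N, time in s.
With the tool pointing down it reaches from about 0.375 to 0.9 m from the base axis. Payload 3.1 kg.
Tool frame: the origin (TCP) lies on the centre line of the jaws, within the pads' length; the fingertips stand 11 mm ahead of it and the grasp point (between the pads) lies 8 mm behind it; z points along the fingers, y is the line along which they close (so a half turn about z gives the same grasp; the last joint's range is limited). The gripper opens to 87 mm and grips with 3 to 60 N. Pads are 19 mm wide; open, the fingers measure 117 mm over their backs; the gripper's body (75 mm by 190 mm) begins 51 mm behind the grasp point.
Start: joints at [-73.654, 30.224, 82.088, -0, 67.689, -10.227], TCP at [0.28, -0.559, 0.234] pointing down, gripper open.
Joint ranges: [-176.69, 176.69], [-43.24, 126.21], [12.49, 139.97], [-82, 262], [0, 151.66], [-163.58, 163.58]. Speed limits (degrees/s): [159.86, 159.86, 180, 180, 180, 180].

INTERFACE

Orientations are given as a 3x3 rotation matrix whose columns are the frame's x, y, z axes.
In Python, from rig import * gives the robot as it stands.
- The arm moves only by the shell command python3 -m inch 'ROWS'. ROWS is JSON, a list of rows, each an object of numbers: "gripper": the opening in per cent of the stroke, from 0 (shut) to 100 (fully open); "dx", "dy", "dz": the shift along the tool's x, y, z in mm; "turn": the turn about the tool's z in rad. A call has 1 to 12 rows; each row is the pose to reach, as a shift and turn from the pose commanded when the call began, along the tool's axes at that moment; what a row does not reach only later rows make up. A row lasts 1/10 s, in which the tool goes at most 50 mm and 8.59 degrees, less where a joint would pass 70% of its speed; a pose out of reach is approached as far as the arm can. A call with a gripper value outside its range is refused whole. The fingers move at their own pace and stop on an object; the grip force is fixed at half the most. Time passes only in rows, so rows that repeat a pose let the fingers close. It gives the time, the measured TCP pose, the force and the opening at its end, in the units of the state.
- read_state(): the state, without advancing time (a new reading comes with each control period).
- capture(name): name is "scene" or "top" or "wrist"; returns the picture (420x560x3 uint8, red, green, blue); there is no depth.
- get_calibration(name): a dict with "camera_matrix" (3x3 intrinsics, pixels), "k1" (the pictures are not rectified: a ray, as slopes to the right and down, at radius r is drawn at 1 + k1 r^2 times it, then the intrinsics apply), "world_to_cam" (4x4, takes a point from world to camera coordinates); the wrist camera has in their place "T_tool_cam" (4x4, takes a point from camera to tool coordinates, whose origin is the TCP and whose axes are the flange's). Camera axes: x right, y down, z forward; pixel columns grow to the right and rows downward; lengths in m; the calibration is good to about 2 mm. A picture is of the moment at which its call begins: read the wrist's pose just before it. get_calibration takes no time and is no camera call.
- hand_in(): hands the job in, once; it reports no verdict.
Trained networks look in the newest picture that a camera, given by its name, has taken for a name from the list of things; names that differ only in an ending like _2 or _b are one class to them, and where a whole thing is asked for, a point or a joint stands for the part that bears it (a point fixed in the world has none). Each returns a list of dicts, best first, with "score" (0 to 1); they miss things now and then, are a little off and sometimes report something else, mostly with a low value. They report only what shows in the picture. A call takes as long as a camera call. They do not tell look-alikes from the thing itself.
- recognise(camera, query): "extent" ([centre column, centre row, width, height] in pixels, round what is visible of it).
The state is a dict: "time_s": time; "joint_positions": joint angles; "qvel": joint speeds; "tau": joint torques, N m; "position": TCP position; "tcp_rot": TCP orientation; "force": force on the tool from outside, world axes, zero at the start; "moment": the same for the moment, N m; "opening": opening from 0.0 (shut) to 1.0 (fully open).
Only numpy, scipy, OpenCV 4.12 (cv2) and the standard library are available. Lean on these libraries where they do the work, as an engineer would, in place of code of your own. Each camera call takes 0.05 s, during which the arm holds its last target. There are 200 camera calls.

TASK

Load the black board carrier into the test nest with the fingertips: press its bare rear pad down hard, so that the sprung platen under it sinks, and keep pressing while you slide it forward under the two leaf springs until it is fully home against the end stop. Then let go and move clear: the carrier must lie flat on the bed and the platen must have sprung back up behind it. Never lift the carrier off or carry it, and leave the small parts and tools around it where they are.

Things in the scene. Friction and masses are not known exactly. Their poses are not given: they have to be found in the camera images.
- nest: The fixed test nest: an aluminium base plate 290 x 230 x 12 on the bench. Origin: centre of its underside; x = the slide direction, to the end stop; y across, z up. Below, x, y, z in mm are in this frame. Guide rails, inner faces at y +-61.5, 13.5 thick, tops z 36, run along both sides; a rear stop at x -132, top z 32. The sliding surfaces are slippery (friction about 0.25).
- gate (a point): point at nest x 13, y 0, z 33: the entry between two dark steel bridges (x 13 to 31, underside z 33, top z 50), one overhanging each rail inwards to y +-46; the middle, 92 wide, is open for the fingers. Platen up: the carrier's front strikes the bridges. Platen down 6 mm or more: it passes under them.
- leaf_tips (a point): point at nest x 70, y 0, z 27, midway between the tips of two steel leaf springs 11 wide (at y +-52). Each starts under a bridge at x 24 and slopes down forwards; a short upturn ends at x 80. The passing carrier lifts them; each presses on its side edge with about 3 N.
- home (a point): point at nest x 66, y 0, z 20, axes as the nest: where the carrier's origin lies when fully home on the fixed bed (bed from x 13, top z 20), its front edge against the end stop (face at x 116, top z 36)
- carrier: Loose board carrier: black plate 100 long (x) x 120 wide x 10 thick, 0.2 kg, a green circuit board in its front half. Origin: centre of its underside; x to its front edge, which faces the end stop. Across its top is an aluminium thumb step 60 wide: upright rear face at x -10, 8 high, ramp down to x 8. Behind it: the bare push pad (x -50 to -10). It starts on the raised platen, its front edge 5 to 27 mm short of the bridges.
- push_pad (a point): spot on the carrier's top face (10 above its underside), on its centre line, 28 mm behind its middle and 18 mm behind the step's upright face: a good place to press; the step can be pushed against as well. Its height is nest z 38 with the platen up, 30 with it down or home.
- platen (a joint): how far the sprung steel platen (nest x -120 to 10, 120 wide) is pressed down, in m: 0 = up, top at nest z 28; 0.008 = fully down, z 20, level with the bed. Pressing the carrier to hold it down takes some 13 N. It springs back up by itself once the carrier, whose rear edge ends 6 mm past it, has left it.
- screw_cup: bystander: small open aluminium cup, 34 across, 22 high, on the nest's base plate; origin under its centre
- capacitor: bystander: upright blue capacitor, 18 across, 26 high, on the nest's base plate; origin under its centre
- standoff: bystander: upright brass spacer, 16 across, 32 high, on the nest's base plate; origin under its centre
- flux_bottle: bystander: clear bottle with white cap, 44 across, 95 high, on the bench; origin under its centre
- solder_reel: bystander: steel reel standing on end, 56 across, 44 high, on the bench; origin under its centre
- tip_cleaner: bystander: dark open metal pot, 66 across, 45 high, on the bench; origin under its centre
- driver: bystander: screwdriver lying on the bench, 170 long; origin at its middle
Mind the look-alikes: they are no part of the job. Of the things shaped like the carrier, the black one is meant.

How it is judged (in metres and radians):
On the way, in this order (a step that is already met when the one before it is completed fails the run):
1. the carrier, still short of the end of its travel, is pressed down with the platen under the fingers (platen at least 5 mm down) (value of joint platen above 0.005 m and contact force between the fingers and carrier above 2 N and x of carrier in the frame of home below -0.06 m), for 0.1 s.
2. it has been slid more than half way under the leaf springs, low on the bed, still pressed by the fingers (x of carrier in the frame of home above -0.05 m and z of carrier in the frame of home below 0.006 m and contact force between the fingers and carrier above 1 N), for 0.05 s.
At the end, for the whole second after the job is handed in: The carrier is against the end stop (its origin within 5 mm short of home along the slide, 6 mm across, 3 mm in height), flat within 0.06 rad and at rest, and the platen is back up (less than 2 mm down) (x of carrier in the frame of home between -0.005 and 0.004 m and y of carrier in the frame of home between -0.006 and 0.006 m and z of carrier in the frame of home between -0.003 and 0.003 m and angle between carrier's own z axis and vertical below 0.06 rad and value of joint platen below 0.002 m and linear speed of carrier below 0.01 m/s); the robot touches nothing.
It fails at once if the carrier is lifted more than 12 mm above the raised platen or tipped more than 0.25 rad (z of carrier in the frame of nest above 0.04 m or angle between carrier's own z axis and vertical above 0.25 rad).
It fails at once if a bystander is moved more than 25 mm (distance of any of screw_cup, capacitor, standoff, flux_bottle, solder_reel, tip_cleaner, driver from where it was at the start of the episode above 0.025 m).
It also fails if it takes over 32 s, if anything falls off the work surface, if the arm or the gripper's body presses on something with over 40 N, if the wrist force passes 120 N, or if a joint passes its speed limit or range.

## Working session

There is one attempt and no reset: what is moved stays moved. The work goes in short steps, Python scripts to look and compute and a shell command to move; the robot and the scene stay as the last step left them, time stands still between calls to the robot, and variables do not carry over. Pictures are saved under pics/ and viewed, on a budget of 10 in all, crops included, one or two more only if the job needs it, and the job is handed in when it is done.

```bash
mkdir -p pics; python3 - <<'E'
from rig import *
import cv2
for n in ["scene","top"]:
    im=capture(n); cv2.imwrite(f"pics/{n}0.png",im[:,:,::-1])
    for q in ["nest","carrier","push_pad","gate"]:
        try: print(n,q,[(round(r["score"],2),[round(v) for v in r["extent"]]) for r in recognise(n,q)][:4])
        except Exception as e: print(n,q,e)
s=read_state();print(s["time_s"],s["position"],s["tcp_rot"],s["force"])
E
python3 -c "
import cv2,numpy as np
a=[cv2.imread(f'pics/{n}0.png') for n in ('scene','top')]
"
```

```text
scene nest [(0.57, [285, 273, 155, 122])]
scene carrier [(0.89, [160, 246, 64, 50]), (0.79, [270, 271, 70, 56]), (0.68, [224, 215, 55, 34])]
scene push_pad [(0.79, [160, 250, 61, 50]), (0.67, [223, 212, 57, 34]), (0.65, [270, 271, 71, 56])]
scene gate [(0.6, [286, 272, 158, 124])]
top nest [(0.85, [299, 172, 107, 88])]
top carrier [(0.89, [285, 252, 46, 52]), (0.67, [319, 173, 39, 47]), (0.59, [352, 268, 40, 46])]
top push_pad [(0.9, [285, 254, 45, 50]), (0.77, [350, 267, 37, 38]), (0.58, [319, 174, 34, 47]), (0.18, [141, 237, 21, 23])]
top gate [(0.92, [298, 174, 106, 87])]
0.5 [ 0.27962436 -0.55892226  0.23352687] [[ 8.94346882e-01  4.47374176e-01 -2.06120574e-05]
 [ 4.47374177e-01 -8.94346882e-01  3.84455325e-05]
 [-1.23479081e-06 -4.36049443e-05 -9.99999999e-01]] [1.05387249 0.28935966 0.40407434]
```

View pics/top0.png

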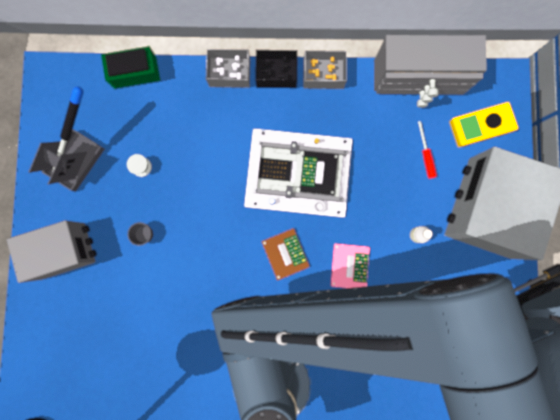

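View pics/scene0.png

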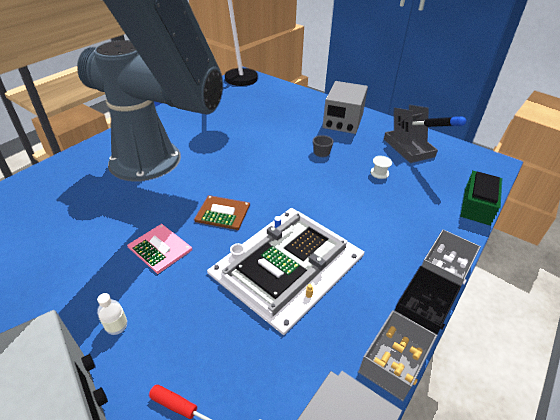

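Top view: the nest is a white plate at about (300,172). There are three carrier-like plates: brown (285,252), pink (352,268) and black (319,173). The black one sits in the nest, so it's the one meant. Its green board faces image left, towards the bridges and end stop.

```bash
cat > h.py <<'E'
from rig import *
import numpy as np, cv2
def ray_world(name,px,z,T=None):
    """pixels -> world points on plane z"""
    c=get_calibration(name);K=np.array(c["camera_matrix"])
    W=np.linalg.inv(np.array(c["world_to_cam"])) if T is None else T@np.array(c["T_tool_cam"])
    px=np.asarray(px,float).reshape(-1,2)
    d=(px-K[[0,1],2])/K[[0,1],[0,1]]; u=d.copy()
    for _ in range(20): u=d/(1+c["k1"]*(u**2).sum(1,keepdims=True))
    r=np.c_[u,np.ones(len(u))]@W[:3,:3].T; o=W[:3,3]
    return o+r*((z-o[2])/r[:,2:])
def project(name,P,T=None):
    c=get_calibration(name);K=np.array(c["camera_matrix"])
    M=np.array(c["world_to_cam"]) if T is None else np.linalg.inv(T@np.array(c["T_tool_cam"]))
    P=np.asarray(P,float).reshape(-1,3)@M[:3,:3].T+M[:3,3]
    u=P[:,:2]/P[:,2:]; u=u*(1+c["k1"]*(u**2).sum(1,keepdims=True))
    return u*K[[0,1],[0,1]]+K[[0,1],2]
def tool():
    s=read_state();T=np.eye(4);T[:3,:3]=s["tcp_rot"];T[:3,3]=s["position"];return T
E
python3 - <<'E'
from h import *
for n,(x0,y0,x1,y1) in {"top":(235,120,365,225),"scene":(200,200,372,338)}.items():
    im=cv2.imread(f"pics/{n}0.png"); hsv=cv2.cvtColor(im,cv2.COLOR_BGR2HSV)
    m=np.zeros(im.shape[:2],np.uint8); m[y0:y1,x0:x1]=((hsv[...,1]<60)&(hsv[...,2]>150))[y0:y1,x0:x1]*255
    m=cv2.morphologyEx(m,cv2.MORPH_OPEN,np.ones((2,2)))
    cs=max(cv2.findContours(cv2.morphologyEx(m,cv2.MORPH_CLOSE,np.ones((9,9))),0,2)[0],key=cv2.contourArea)
    P=ray_world(n,cs[:,0],.012)
    r=cv2.minAreaRect((P[:,:2]*1000).astype(np.float32)); print(n,r,cv2.boxPoints(r).round().tolist())
P=ray_world("top",[[319,173],[285,252],[352,268]],.035);print(P)
crop=cv2.resize(cv2.imread("pics/scene0.png")[195:345,195:375],None,fx=4,fy=4,interpolation=2);cv2.imwrite("pics/c1.png",crop)
print(get_calibration("wrist"))
E
```

```text
top ((590.94677734375, -70.68844604492188), (293.1157531738281, 232.49293518066406), 84.85800170898438) [[462.0, -206.0], [694.0, -227.0], [720.0, 65.0], [488.0, 86.0]]
scene ((594.7137451171875, -72.35574340820312), (294.1695251464844, 244.48634338378906), 84.90010833740234) [[460.0, -208.0], [703.0, -230.0], [730.0, 63.0], [486.0, 85.0]]
[[ 0.58804681 -0.12564397  0.035     ]
 [ 0.36314107 -0.03189335  0.035     ]
 [ 0.32166068 -0.21882082  0.035     ]]
{'camera_matrix': array([[299.96724124,   0.        , 278.29530619],
       [  0.        , 299.96724124, 212.09281202],
       [  0.        ,   0.        ,   1.        ]]), 'k1': 0.013537845699424072, 'T_tool_cam': array([[-2.71032748e-04, -9.53418225e-01, -3.01651480e-01,
         8.42938964e-02],
       [ 9.99999886e-01, -3.76983353e-04,  2.93020548e-04,
         1.01162164e-04],
       [-3.93088717e-04, -3.01651366e-01,  9.53418218e-01,
        -1.51965134e-01],
       [ 0.00000000e+00,  0.00000000e+00,  0.00000000e+00,
         1.00000000e+00]])}
```

View pics/c1.png

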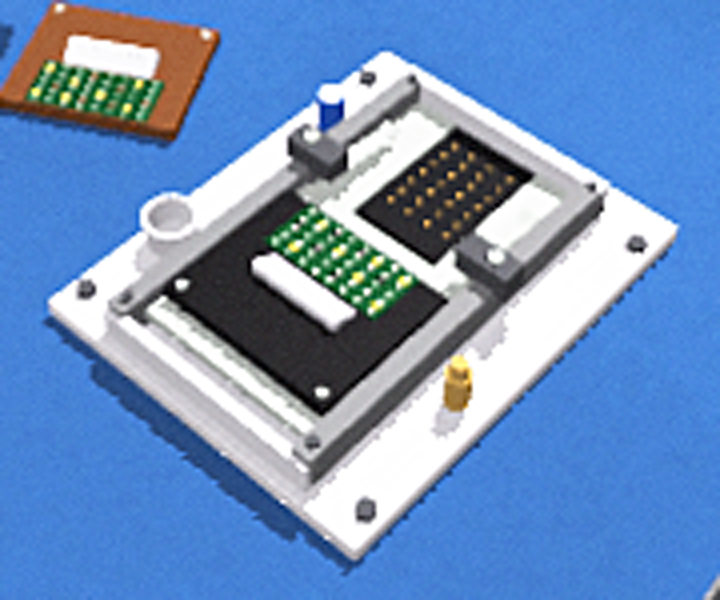

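Confirmed: the black carrier lies in the nest with its board towards the bridges. The nest centre is about (0.592,-0.071), with its slide axis at 84.9°. Next I'll go above the pad with the jaws shut.

```bash
python3 -m inch '[{"gripper":0,"dx":42,"dy":-22,"dz":3,"turn":-0.09},{"gripper":0,"dx":85,"dy":-45,"dz":6,"turn":-0.18},{"gripper":0,"dx":127,"dy":-67,"dz":9,"turn":-0.28},{"gripper":0,"dx":169,"dy":-89,"dz":12,"turn":-0.37},{"gripper":0,"dx":211,"dy":-112,"dz":15,"turn":-0.46},{"gripper":0,"dx":254,"dy":-134,"dz":18,"turn":-0.55},{"gripper":0,"dx":296,"dy":-156,"dz":21,"turn":-0.65},{"gripper":0,"dx":338,"dy":-179,"dz":24,"turn":-0.74},{"gripper":0,"dx":380,"dy":-201,"dz":27,"turn":-0.83},{"gripper":0,"dx":423,"dy":-224,"dz":30,"turn":-0.93},{"gripper":0,"dx":465,"dy":-246,"dz":34,"turn":-1.018},{"gripper":0,"dx":465,"dy":-246,"dz":34,"turn":-1.018}]'
python3 - <<'E'
from h import *
s=read_state();T=tool();im=capture("wrist");np.save("T1.npy",T)
print(s["time_s"],s["position"],np.round(s["tcp_rot"],3),s["joint_positions"],s["force"],s["opening"])
print([(r["score"],r["extent"]) for r in recognise("wrist","carrier")+recognise("wrist","nest")])
cv2.imwrite("pics/w1.png",im[:,:,::-1])
# overlay of predicted nest
a=np.radians(84.9);R=np.array([[np.cos(a),-np.sin(a)],[np.sin(a),np.cos(a)]]);o=np.array([.592,-.071])
o2=cv2.resize(im[:,:,::-1],None,fx=1.4,fy=1.4)
def poly(pts,z,c):
    P=np.c_[o+(np.array(pts)/1000)@R.T,np.full(len(pts),z/1000)]
    cv2.polylines(o2,[np.int32(project("wrist",P,T)*1.4)],True,c,1)
poly([(-145,-115),(145,-115),(145,115),(-145,115)],12,(0,0,255))
poly([(13,-46),(31,-46),(31,46),(13,46)],50,(0,255,255))
poly([(-105,-60),(-5,-60),(-5,60),(-105,60)],38,(255,0,255))
cv2.imwrite("pics/w1o.png",o2)
E
```

```text
time_s: 1.7
position: [0.5881, -0.1258, 0.1992]
tcp_rot: [[0.081, 0.997, 0.002], [0.997, -0.081, 0.002], [0.002, 0.002, -1.0]]
force: [-0.4, 0.3, -0.3]
opening: 0.03
1.7 [ 0.58805164 -0.12577207  0.19923984] [[ 0.081  0.997  0.002]
 [ 0.997 -0.081  0.002]
 [ 0.002  0.002 -1.   ]] [-22.7721228   30.66939459  87.64826145   0.14308593  61.63071384
 -18.17045466] [-0.42989731  0.29541507 -0.31351229] 0.029511835988027205
[(0.86, [280.6, 196.2, 117.6, 96.3]), (0.83, [69.2, 123.5, 133.7, 138.8]), (0.76, [78.5, 264.8, 109.0, 51.3]), (0.23, [185.7, 71.1, 24.3, 22.8])]
```

View pics/w1o.png

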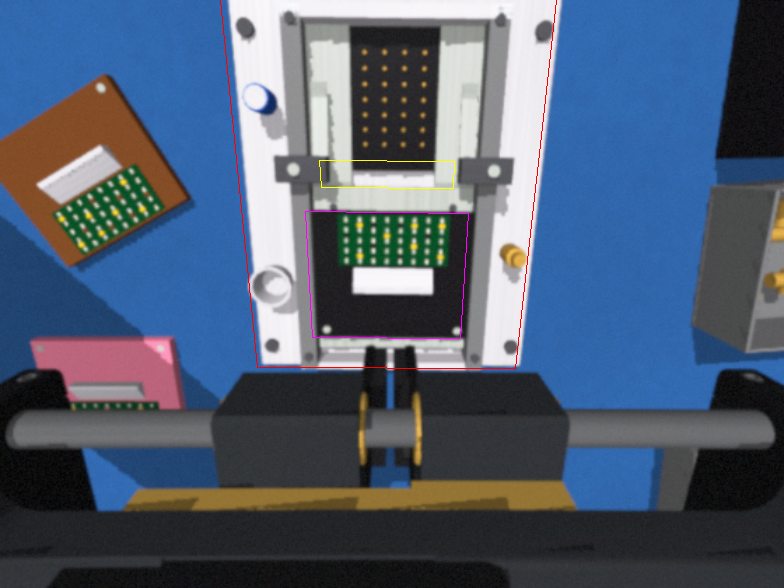

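The overlay fits, with the nest about 3 mm further in image-right than assumed. The step's upright face is at display row about 294, column about 393. I'll get its position in the world and in tool shifts.

```bash
python3 - <<'E'
from h import *
T=np.load("T1.npy")
im=cv2.imread("pics/w1.png").astype(int).sum(2)
print("col281",[(r,im[r,281]) for r in range(186,244)])
print("row225",[(c,im[225,c]) for c in range(212,238)],[(c,im[225,c]) for c in range(322,346)])
T2=tool();print(T2[:3,3],T2[:3,:3].round(4),read_state()["force"],read_state()["opening"])
for px,z in [((281,210),.046),((281,191),.038),((281,240),.038),((281,149.5),.038),((328/1.4,185/1.4),.05),((460/1.4,185/1.4),.05)]:
    P=ray_world("wrist",[px],z,T)[0]; print(px,P.round(4),"tool(cmd frame now)",((P-T2[:3,3])@T2[:3,:3]*1000).round(1))
E
```

```text
col281 [(186, np.int64(110)), (187, np.int64(116)), (188, np.int64(123)), (189, np.int64(138)), (190, np.int64(235)), (191, np.int64(477)), (192, np.int64(678)), (193, np.int64(737)), (194, np.int64(743)), (195, np.int64(742)), (196, np.int64(740)), (197, np.int64(745)), (198, np.int64(748)), (199, np.int64(745)), (200, np.int64(745)), (201, np.int64(747)), (202, np.int64(747)), (203, np.int64(747)), (204, np.int64(741)), (205, np.int64(731)), (206, np.int64(719)), (207, np.int64(723)), (208, np.int64(714)), (209, np.int64(609)), (210, np.int64(343)), (211, np.int64(120)), (212, np.int64(83)), (213, np.int64(93)), (214, np.int64(101)), (215, np.int64(85)), (216, np.int64(81)), (217, np.int64(102)), (218, np.int64(86)), (219, np.int64(98)), (220, np.int64(101)), (221, np.int64(96)), (222, np.int64(93)), (223, np.int64(90)), (224, np.int64(90)), (225, np.int64(91)), (226, np.int64(91)), (227, np.int64(109)), (228, np.int64(101)), (229, np.int64(98)), (230, np.int64(94)), (231, np.int64(85)), (232, np.int64(95)), (233, np.int64(98)), (234, np.int64(97)), (235, np.int64(75)), (236, np.in
[... 1282 characters left out ...]
.19946207] [[ 8.840e-02  9.961e-01 -6.000e-04]
 [ 9.961e-01 -8.840e-02 -4.000e-04]
 [-5.000e-04 -5.000e-04 -1.000e+00]] [ 0.28882077 -0.9437633  -0.42281556] 0.006417276048717127
(281, 210) [ 0.5912 -0.1364  0.046 ] tool(cmd frame now) [ -4.8   6.5 153.5]
(281, 191) [ 0.5928 -0.1176  0.038 ] tool(cmd frame now) [ 14.    6.5 161.5]
(281, 240) [ 0.5883 -0.1741  0.038 ] tool(cmd frame now) [-42.7   7.  161.5]
(281, 149.5) [ 0.5962 -0.074   0.038 ] tool(cmd frame now) [ 57.7   6.  161.4]
(234.2857142857143, 132.14285714285714) [ 0.5523 -0.0526  0.05  ] tool(cmd frame now) [ 75.1 -39.6 149.4]
(328.5714285714286, 132.14285714285714) [ 0.6435 -0.0601  0.05  ] tool(cmd frame now) [ 75.7  51.9 149.4]
```

Checks: the carrier measures 100 mm long, its gap to the bridges is 17 mm, and the carrier and bridge centre lines agree at dy about +6. The step face is at dx about -3. I'll descend to just above the pad behind the step.

```bash
python3 -m inch '[{"gripper":0,"dx":-9,"dy":3,"dz":40},{"gripper":0,"dx":-18,"dy":6,"dz":80},{"gripper":0,"dx":-18,"dy":6,"dz":120},{"gripper":0,"dx":-18,"dy":6,"dz":140},{"gripper":0,"dx":-18,"dy":6,"dz":143},{"gripper":0,"dx":-18,"dy":6,"dz":143}]'
python3 - <<'E'
from h import *
T=tool();im=capture("wrist");np.save("T2.npy",T);cv2.imwrite("pics/w2.png",im[:,:,::-1])
s=read_state();print(T[:3,3],s["force"])
E
```

```text
[ 0.58521179 -0.13091568  0.19946207] [-0.65622126 -0.78881793  0.09827464]invalid input
```

View pics/w2.png

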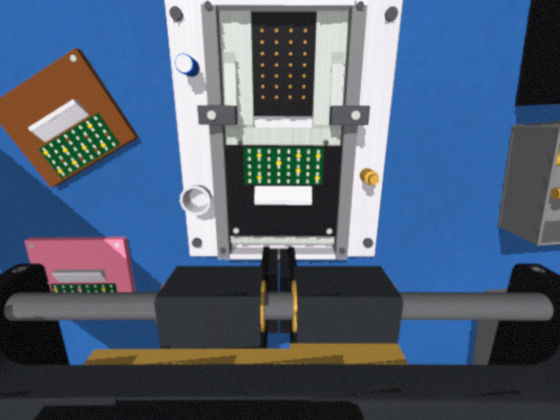

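The row was refused, probably because "turn" has to be present. The arm hasn't moved, so this picture (step face at row about 205, column 283) is a settled second measurement.

```bash
python3 - <<'E'
from h import *
T=np.load("T2.npy");im=cv2.imread("pics/w2.png").astype(int).sum(2)
c=im[:,283];print([(r,int(c[r]),int(c[r+1])) for r in range(120,245) if (c[r]-350)*(c[r+1]-350)<0])
for px,z in [((283,205),.046),((283,235.5),.038),((226,205),.038),((341,205),.038)]:
    print(px,((ray_world("wrist",[px],z,T)[0]-T[:3,3])@T[:3,:3]*1000).round(1))
E
python3 -m inch '[{"gripper":0,"dx":-9,"dy":3,"dz":40,"turn":0},{"gripper":0,"dx":-18,"dy":6,"dz":80,"turn":0},{"gripper":0,"dx":-18,"dy":6,"dz":120,"turn":0},{"gripper":0,"dx":-18,"dy":6,"dz":140,"turn":0},{"gripper":0,"dx":-18,"dy":6,"dz":143,"turn":0},{"gripper":0,"dx":-18,"dy":6,"dz":143,"turn":0}]'
python3 - <<'E'
from h import *
T=tool();im=capture("wrist");np.save("T3.npy",T);cv2.imwrite("pics/w3.png",im[:,:,::-1])
s=read_state();print(T[:3,3],s["force"])
E
```

```text
[(144, 529, 345), (185, 330, 588), (204, 506, 245), (236, 306, 420)]
(283, 205) [ -5.1   5.9 153.5]
(283, 235.5) [-43.1   6.2 161.5]
(226, 205) [ -7.4 -56.  161.5]
(341, 205) [ -7.5  69.1 161.4]
time_s: 2.5
position: [0.5893, -0.1508, 0.0565]
tcp_rot: [[0.091, 0.996, -0.001], [0.996, -0.091, 0.0], [0.0, -0.001, -1.0]]
force: [0.7, -0.3, 0.5]
opening: 0.005
[ 0.58930336 -0.15076912  0.05650283] [ 0.8126028  -0.33128717  0.3798508 ]
```

View pics/w3.png

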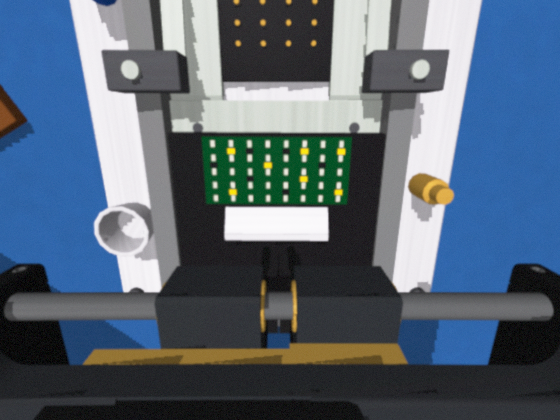

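The fingertips, at (278,250), are centred just behind the step, whose rear edge is at row 241. Next, press down gently.

```bash
python3 -m inch '[{"gripper":0,"dx":0,"dy":0,"dz":4,"turn":0},{"gripper":0,"dx":0,"dy":0,"dz":7,"turn":0},{"gripper":0,"dx":0,"dy":0,"dz":9,"turn":0},{"gripper":0,"dx":0,"dy":0,"dz":11,"turn":0},{"gripper":0,"dx":0,"dy":0,"dz":12,"turn":0},{"gripper":0,"dx":0,"dy":0,"dz":13,"turn":0},{"gripper":0,"dx":0,"dy":0,"dz":14,"turn":0},{"gripper":0,"dx":0,"dy":0,"dz":14,"turn":0}]'
```

```text
time_s: 3.35
position: [0.5904, -0.1497, 0.0444]
tcp_rot: [[0.088, 0.996, 0.002], [0.996, -0.088, -0.001], [-0.001, 0.002, -1.0]]
force: [-1.8, 0.1, 9.3]
opening: 0.008
```

Tip at z 33 mm with 9 N, so the compliance is about 5 N/mm. Press further, to about 28 N.

```bash
python3 -m inch '[{"gripper":0,"dx":0,"dy":0,"dz":1.5,"turn":0},{"gripper":0,"dx":0,"dy":0,"dz":3,"turn":0},{"gripper":0,"dx":0,"dy":0,"dz":4.5,"turn":0},{"gripper":0,"dx":0,"dy":0,"dz":6,"turn":0},{"gripper":0,"dx":0,"dy":0,"dz":7,"turn":0},{"gripper":0,"dx":0,"dy":0,"dz":7,"turn":0},{"gripper":0,"dx":0,"dy":0,"dz":7,"turn":0}]'
```

```text
time_s: 4.05
position: [0.5909, -0.1498, 0.0412]
tcp_rot: [[0.088, 0.996, 0.003], [0.996, -0.088, -0.002], [-0.002, 0.003, -1.0]]
force: [-6.4, 2.0, 31.0]
opening: 0.009
```

Fully down at 31 N. Slide forward.

```bash
python3 -m inch '[{"gripper":0,"dx":3,"dy":0,"dz":0,"turn":0},{"gripper":0,"dx":6,"dy":0,"dz":0,"turn":0},{"gripper":0,"dx":10,"dy":0,"dz":0,"turn":0},{"gripper":0,"dx":14,"dy":0,"dz":0,"turn":0},{"gripper":0,"dx":18,"dy":0,"dz":0,"turn":0},{"gripper":0,"dx":22,"dy":0,"dz":0,"turn":0},{"gripper":0,"dx":26,"dy":0,"dz":0,"turn":0},{"gripper":0,"dx":30,"dy":0,"dz":0,"turn":0},{"gripper":0,"dx":34,"dy":0,"dz":0,"turn":0},{"gripper":0,"dx":38,"dy":0,"dz":0,"turn":0}]'
python3 - <<'E'
from h import *
T=tool();im=capture("wrist");np.save("T4.npy",T);cv2.imwrite("pics/w4.png",im[:,:,::-1])
s=read_state();print(T[:3,3],s["force"])
E
```

```text
time_s: 5.05
position: [0.595, -0.115, 0.0413]
tcp_rot: [[0.086, 0.996, 0.005], [0.996, -0.086, -0.007], [-0.006, 0.006, -1.0]]
force: [-7.5, -6.7, 29.4]
opening: 0.006
[ 0.59496558 -0.11503271  0.04128874] [-8.1777888  -6.53546047 28.47890191]
```

View pics/w4.png

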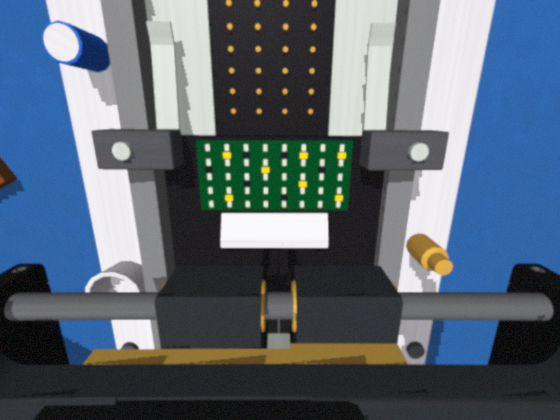

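The carrier's front is passing under the bridges, at row about 135, and still held low. Continue, easing sideways by 1 mm.

```bash
python3 -m inch '[{"gripper":0,"dx":4,"dy":-0.5,"dz":0,"turn":0},{"gripper":0,"dx":8,"dy":-1,"dz":0,"turn":0},{"gripper":0,"dx":12,"dy":-1,"dz":0,"turn":0},{"gripper":0,"dx":16,"dy":-1,"dz":0,"turn":0},{"gripper":0,"dx":20,"dy":-1,"dz":0,"turn":0},{"gripper":0,"dx":24,"dy":-1,"dz":0,"turn":0},{"gripper":0,"dx":28,"dy":-1,"dz":0,"turn":0},{"gripper":0,"dx":32,"dy":-1,"dz":0,"turn":0},{"gripper":0,"dx":36,"dy":-1,"dz":0,"turn":0},{"gripper":0,"dx":40,"dy":-1,"dz":0,"turn":0}]'
```

```text
time_s: 6.1
position: [0.5996, -0.0761, 0.0413]
tcp_rot: [[0.086, 0.996, 0.01], [0.996, -0.086, -0.008], [-0.008, 0.01, -1.0]]
force: [-4.0, -9.3, 26.9]
opening: 0.005
```

```bash
python3 -m inch '[{"gripper":0,"dx":4,"dy":0,"dz":0,"turn":0},{"gripper":0,"dx":8,"dy":0,"dz":0,"turn":0},{"gripper":0,"dx":12,"dy":0,"dz":0.3,"turn":0},{"gripper":0,"dx":16,"dy":0,"dz":0.3,"turn":0},{"gripper":0,"dx":20,"dy":0,"dz":0.5,"turn":0},{"gripper":0,"dx":24,"dy":0,"dz":0.5,"turn":0},{"gripper":0,"dx":28,"dy":0,"dz":0.5,"turn":0},{"gripper":0,"dx":32,"dy":0,"dz":0.5,"turn":0},{"gripper":0,"dx":36,"dy":0,"dz":0.5,"turn":0},{"gripper":0,"dx":40,"dy":0,"dz":0.5,"turn":0}]'
python3 - <<'E'
from h import *
T=tool();im=capture("wrist");np.save("T5.npy",T);cv2.imwrite("pics/w5.png",im[:,:,::-1])
s=read_state();print(T[:3,3],s["force"])
E
```

```text
time_s: 7.1
position: [0.6033, -0.0358, 0.0413]
tcp_rot: [[0.086, 0.996, 0.01], [0.996, -0.086, -0.008], [-0.007, 0.01, -1.0]]
force: [-5.3, -9.4, 29.7]
opening: 0.005
[ 0.60330117 -0.03580049  0.04128912] [-3.93031414 -7.22688087 29.56351789]
```

View pics/w5.png

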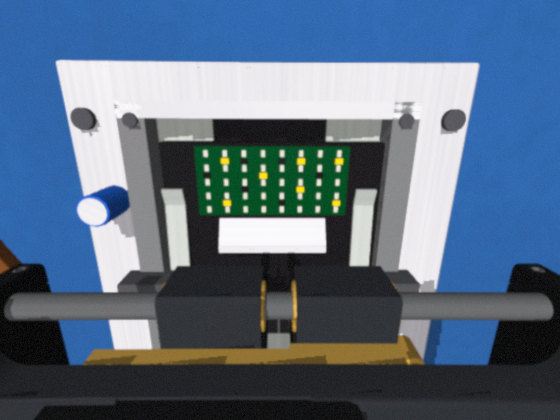

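Front edge at row 142, end stop just ahead at about row 118–135. Finish slowly against the stop.

```bash
python3 -m inch '[{"gripper":0,"dx":3,"dy":0,"dz":0,"turn":0},{"gripper":0,"dx":5,"dy":0,"dz":0,"turn":0},{"gripper":0,"dx":7,"dy":0,"dz":0,"turn":0},{"gripper":0,"dx":8.5,"dy":0,"dz":0,"turn":0},{"gripper":0,"dx":10,"dy":0,"dz":0,"turn":0},{"gripper":0,"dx":10,"dy":0,"dz":0,"turn":0}]'
```

```text
time_s: 7.75
position: [0.6042, -0.0255, 0.0413]
tcp_rot: [[0.086, 0.996, 0.01], [0.996, -0.086, -0.007], [-0.006, 0.01, -1.0]]
force: [-5.7, -9.7, 29.4]
opening: 0.005
```

```bash
python3 -m inch '[{"gripper":0,"dx":1.5,"dy":0,"dz":0,"turn":0},{"gripper":0,"dx":3,"dy":0,"dz":0,"turn":0},{"gripper":0,"dx":4,"dy":0,"dz":0,"turn":0},{"gripper":0,"dx":5,"dy":0,"dz":0,"turn":0},{"gripper":0,"dx":5,"dy":0,"dz":0,"turn":0},{"gripper":0,"dx":5,"dy":0,"dz":0,"turn":0}]'
```

```text
time_s: 8.35
position: [0.6044, -0.0237, 0.0413]
tcp_rot: [[0.085, 0.996, 0.009], [0.996, -0.085, -0.011], [-0.01, 0.01, -1.0]]
force: [-7.0, -17.4, 29.1]
opening: 0.008
```

Stalled with the forward force up to 17 N after about 121 mm of carrier travel: home. Ease the down force, then the forward force, then lift.

```bash
python3 -m inch '[{"gripper":0,"dx":0,"dy":0,"dz":-2,"turn":0},{"gripper":0,"dx":0,"dy":0,"dz":-4,"turn":0},{"gripper":0,"dx":-2,"dy":0,"dz":-4.5,"turn":0},{"gripper":0,"dx":-4,"dy":0,"dz":-5,"turn":0},{"gripper":0,"dx":-5,"dy":0,"dz":-6,"turn":0},{"gripper":0,"dx":-5,"dy":0,"dz":-8,"turn":0},{"gripper":0,"dx":-6,"dy":0,"dz":-11,"turn":0},{"gripper":0,"dx":-6,"dy":0,"dz":-16,"turn":0},{"gripper":0,"dx":-6,"dy":0,"dz":-30,"turn":0},{"gripper":0,"dx":-6,"dy":0,"dz":-60,"turn":0},{"gripper":0,"dx":-40,"dy":0,"dz":-100,"turn":0},{"gripper":0,"dx":-80,"dy":0,"dz":-130,"turn":0}]'
python3 -m inch '[{"gripper":0,"dx":-8,"dy":0,"dz":0,"turn":0},{"gripper":0,"dx":-8,"dy":0,"dz":0,"turn":0},{"gripper":0,"dx":-8,"dy":0,"dz":0,"turn":0}]'
python3 - <<'E'
from h import *
T=tool();im=capture("wrist");np.save("T6.npy",T);cv2.imwrite("pics/w6.png",im[:,:,::-1])
s=read_state();print(T[:3,3],s["force"])
E
```

```text
time_s: 9.55
position: [0.5939, -0.0926, 0.1663]
tcp_rot: [[0.085, 0.996, 0.001], [0.996, -0.085, 0.001], [0.001, 0.001, -1.0]]
force: [1.1, -0.9, -0.1]
opening: 0.001
time_s: 9.85
position: [0.5918, -0.101, 0.163]
tcp_rot: [[0.089, 0.996, -0.002], [0.996, -0.089, 0.002], [0.002, -0.003, -1.0]]
force: [0.5, 0.7, -0.3]
opening: 0.007
[ 0.59180598 -0.10101021  0.16295479] [-0.30323692 -0.22558605  0.06161144]
```

View pics/w6.png

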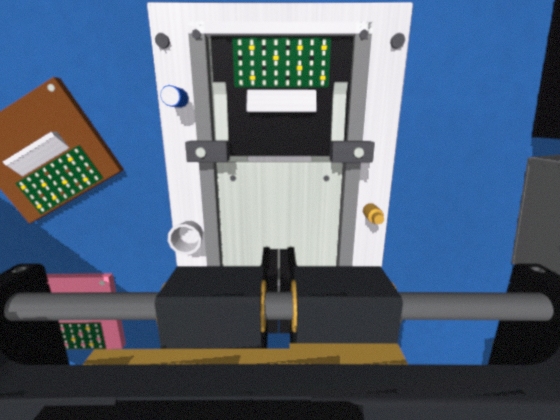

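The carrier lies under the leaf springs with its front at the stop (row about 35). The platen lies behind it, from row about 160. I'll check the carrier position numerically against the step and rear edges.

```bash
python3 - <<'E'
from h import *
T=np.load("T6.npy");im=cv2.imread("pics/w6.png");g=im.astype(int).sum(2)
c=g[:,280];print([(r,int(c[r])) for r in list(range(22,40))+list(range(86,94))+list(range(106,116))+list(range(150,168))])
R=T[:3,:3]
f=lambda px,z:((ray_world("wrist",[px],z,T)[0]-T[:3,3])@R*1000).round(1)
for n,px,z in [("stoptop",(281,33),.036),("step rear",(281,110.5),.038),("front",(281,36),.030),("rear z30",(281,156.5),.030),("rear z28",(281,159),.028),("bridge L",(226,161),.050),("bridge R",(332,161),.050)]: print(n,px,f(px,z))
cv2.imwrite("pics/c6.png",cv2.resize(im[10:190,180:380],None,fx=3.3,fy=3.3,interpolation=2))
E
```

```text
[(22, 734), (23, 736), (24, 736), (25, 737), (26, 736), (27, 737), (28, 737), (29, 735), (30, 736), (31, 733), (32, 699), (33, 552), (34, 361), (35, 219), (36, 120), (37, 99), (38, 141), (39, 149), (86, 135), (87, 121), (88, 170), (89, 371), (90, 629), (91, 712), (92, 731), (93, 727), (106, 727), (107, 730), (108, 731), (109, 730), (110, 684), (111, 505), (112, 248), (113, 82), (114, 67), (115, 68), (150, 100), (151, 96), (152, 96), (153, 89), (154, 111), (155, 208), (156, 368), (157, 479), (158, 491), (159, 500), (160, 493), (161, 488), (162, 562), (163, 634), (164, 645), (165, 648), (166, 638), (167, 639)]
stoptop (281, 33) [148.9   3.1 127.2]
step rear (281, 110.5) [ 89.1   3.3 125.1]
front (281, 36) [148.2   3.2 133.2]
rear z30 (281, 156.5) [ 48.4   3.4 133. ]
rear z28 (281, 159) [ 45.8   3.5 135. ]
bridge L (226, 161) [ 46.9 -45.1 113.2]
bridge R (332, 161) [ 46.9  48.1 112.9]
```

View pics/c6.png

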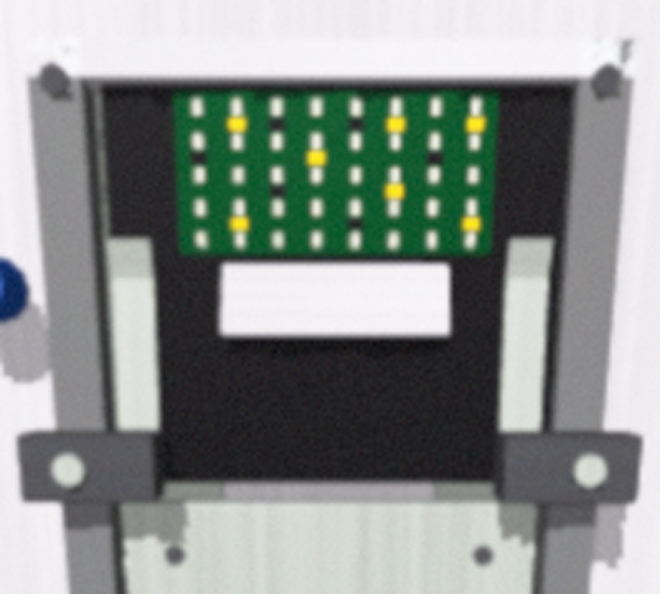

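The carrier's rear edge is at 48.4 and the stop face at 148.9, so its front is within about 1 mm of the stop. It is square, with the bed strip visible behind it and the platen edge where it should be when up. The arm is clear, so I'll hand in.

```bash
python3 - <<'E'
from h import *
z=read_state();print(z["force"],z["time_s"])
T=np.load("T6.npy")
for h in (.020,.028): print(h,((ray_world("wrist",[(281,161.7)],h,T)[0]-T[:3,3])@T[:3,:3]*1000).round(1))
print(hand_in())
E
```

```text
[-0.30323692 -0.22558605  0.06161144] 9.9
0.02 [ 42.1   3.5 143. ]
0.028 [ 43.2   3.5 135. ]
the job is handed in; nothing more can be done
None
```

The black carrier is loaded and the job is handed in at 9.9 s; the hand-in gave no verdict. I pressed the carrier's rear pad down with the shut fingertips until the platen bottomed at about 30 N. I kept that pressure while sliding it under the bridges and leaf springs. At the end stop the forward force rose to 17 N; then I eased off and lifted clear.

**Last checks**
- **Position:** the front edge is within about 1 mm of the stop, after about 121 mm of travel. The carrier looks square and flat under the leaf springs.
- **Robot:** clear of everything, with no contact force.
- **Bystanders:** the cup, capacitor and standoff look undisturbed. I did not re-check the bench items after the move, but the tool's path stayed clear of them.
- **Platen:** not confirmed by measurement. Its edge shows distinctly behind the carrier with the bed strip in between. At that spot the up and down positions come out only about 1 mm apart, so I could not measure its height. I judged it up because the carrier's rear edge lies past it.

One move was refused before anything happened because its rows left out "turn"; I resent it and nothing was affected.

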